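# Close and lock the pottery transport case

## Task

The restored pot is packed: shut the lid of the grey transport case fully, then swing the steel hasp with the yellow end over until it lies fully down over the brass staple. Then take the red spring clamp off its rack and clip it upright and centred on the staple, well down over it, so that the hasp is locked, and let go. Leave the blue clamp and the two amber bottles where they are.

Things in the scene. Friction and masses are not known exactly. Their poses are not given: they have to be found in the camera images.
- case: Grey transport case fixed to the table, 180 (x) by 200 (y) by 100 mm tall, a pot inside. Origin: centre of its underside, z up. The lid's hinge line is parallel to x at y = +100, z = 100 mm. The hasp's hinge line is parallel to y at z = 114 mm, on the side towards the robot (x = -100 mm); the hasp's middle is at y = -40 mm.
- lid (a joint): Angle of the lid (rad): 0 shut, grows as it opens, 1.85 at most; a stiff hinge, it stays where it is left (about 3 N at the free edge moves it). The lid is a plate 180 by 200 mm, 10 mm thick; shut, its top is at z = 110 mm of the case and its free edge is on the -y side.
- hasp (a joint): Angle of the hasp (rad): 0 when it lies flat on the shut lid pointing along the case's +x, grows as it opens, 1.57 upright, 1.75 at most (leaning towards the robot). Stiff hinge, it stays where it is left: about 1 N at the tip moves it, all the way down.
- hasp_tip (a point): Middle of the outer end of the hasp at mid thickness, 151 mm from its hinge. The hasp is a steel strip 34 mm wide and 6 mm thick; its slot runs 66 to 118 mm from the hinge, its solid yellow end 117 to 151 mm.
- lid_edge (a point): Middle of the lid's free edge, on its outer face (200 mm from the hinge line).
- staple_top (a point): Middle of the top of the brass staple, a plain upright tongue on the lid's outer face, 26 mm long along x, 5 mm thick along y, standing 55 mm proud of the lid; its base is 140 mm from the lid's hinge, at x = -10 mm of the case. Lid shut, it is upright, its axes are the case's, and 48 mm of it show above the shut hasp.
- rack: Clamp rack fixed to the table: wooden foot 240 by 80 by 14 mm and an upright aluminium plate 220 mm long (x), 5 mm thick (y), its top at z = 70 mm. Origin: centre of the underside. Both clamps are clipped on the plate, jaw tips 45 mm above the table, about 110 mm apart, either one at either end.
- red_clamp: Red spring clamp. Two hinged halves, 26 mm wide (x), 113 mm tall, jaws down, handles up in a V. Origin: between the jaw tips at their lower end; z up to the handles, jaws close along y. Pivot at z 50 mm, flat handles above it, 45 mm over their tops when shut. Pinched together along y (about 15 N, at z 92 mm) to 24 mm they open the jaws to 24 mm; let go, the spring shuts them.
- blue_clamp: A blue spring clamp of the same shape, to be left on the rack. Origin and axes as for the red clamp. The space between the jaws of either clamp is 45 mm deep.
- dropper: Small amber bottle with a black cap, 42 mm wide, 88 mm tall, to be left alone. Origin: centre of the underside.
- amber_bottle: Large amber bottle, 72 mm wide, 190 mm tall, to be left alone. Origin: centre of the underside.
Not all that is in view belongs to the job. Of the things that look like the red_clamp, the middle-sized one is meant.

How it is judged (in metres and radians):
On the way, in this order (a step that is already met when the one before it is completed fails the run):
1. the lid is fully shut (value of joint lid below 0.05 rad), for 0.2 s.
2. the hasp lies fully down over the staple (value of joint hasp below 0.06 rad and value of joint lid below 0.05 rad), for 0.2 s.
3. the red clamp is off the rack (distance of red_clamp from where it was at the start of the episode above 0.06 m and contact force between red_clamp and rack below 0.1 N), for 0.1 s.
At the end, for the whole second after the job is handed in: Lid shut (within 0.05 rad) and hasp down (within 0.06 rad); the red clamp at rest, upright within 0.3 rad, gripping the staple (over 2 N): jaw tips 12 to 50 mm below the staple's top, within 16 mm of its middle along its length and 6 mm across. The blue clamp is still on the rack (all of step 2 and x of red_clamp in the frame of staple_top between -0.016 and 0.016 m and y of red_clamp in the frame of staple_top between -0.006 and 0.006 m and z of red_clamp in the frame of staple_top between -0.05 and -0.012 m and angle between red_clamp's own z axis and vertical below 0.3 rad and contact force between red_clamp and case above 2 N and linear speed of red_clamp below 0.02 m/s); the robot touches nothing.
It fails at once if the blue clamp is moved more than 20 mm (distance of blue_clamp from where it was at the start of the episode above 0.02 m).
It fails at once if an amber bottle is moved more than 30 mm (distance of any of amber_bottle, dropper from where it was at the start of the episode above 0.03 m).
It also fails if it takes over 53 s, if anything falls off the work surface, if the arm or the gripper's body presses on something with over 40 N, if the wrist force passes 120 N, or if a joint passes its speed limit or range.

## Robot

A 7-joint arm with a two-finger parallel gripper is mounted at the origin on the work surface. World frame = base frame: x ahead of the robot, y to its left, z up, the work surface at z = 0. Lengths are in mm, angles in rad, forces in N, time in s.
With the tool pointing down it reaches from about 425 to 925 mm from the base axis. Payload 6.8 kg.
Tool frame: the origin (TCP) lies midway between the tips of the shut fingers; the grasp point (between the pads) lies 19 mm behind it; z points along the fingers, y is the line along which they close (so a half turn about z gives the same grasp; the last joint's range is limited). The gripper opens to 88 mm and grips with 3 to 60 N. Pads are 20 mm wide; open, the fingers measure 115 mm over their backs; the gripper's body (75 mm by 178 mm) begins 61 mm behind the grasp point.
Start: joints at [-1.275, 0.477, 0.022, 1.555, -0.011, 1.109, -0.083], TCP at [265.216, 620.732, 222.664] pointing down, gripper open.
Joint ranges: [-2.96, 2.96], [-0.34, 2.1], [-1.41, 1.46], [0.24, 2.44], [-1.37, 4.51], [0.17, 1.92], [-2.96, 2.96]. Speed limits (rad/s): [2.39, 2.39, 3.14, 3.14, 3.14, 3.14, 3.14].

## Interface

Orientations are given as a rotation vector (axis times angle).
In Python, from workcell import * gives the robot as it stands. The module is installed in compiled form; this text tells all that it offers. Calls block until the motion is done:
- movep(position, orientation): joint-space move of the TCP to a pose.
- movel(position, frame=None, rate=150, contact_N=None): straight line of the TCP; frame=None keeps the orientation; rate is the mean speed in mm/s. With contact_N (N) it stops when the force on the tool has changed by that much, and returns True; else False.
- move_j(angles): joint-space move.
- command_gripper(opening, force=None): finger opening in mm; force is the grip in N (None keeps the last); returns when the fingers have stopped.
- pause(seconds).
- solve_ik(position, orientation): joint angles nearest the present ones, or None.
- capture(name): name is "side" or "top" or "wrist"; returns a dict with "frame" (420x560x3 uint8, red, green, blue), "z_map" (420x560 float32, mm along the optical axis (not along the pixel's ray), 0 where there is no reading), "intrinsics" (3x3 intrinsics, pixels), "world_from_camera" (4x4, takes a point from camera to world coordinates). Camera axes: x right, y down, z forward; pixel columns grow to the right and rows downward; lengths in mm; the calibration is good to about 2 mm. A picture is of the moment at which its call begins.
A pose or a line that the arm cannot do raises MotionError and nothing moves.
- sign_off(): hands the job in; it is judged then, once.
Readings, each from a call of its own:
- read_time(): time.
- read_q(): joint angles.
- read_qd(): joint speeds.
- read_joint_efforts(): joint torques, N m.
- read_tcp_pos(): TCP position.
- read_ee_rot(): TCP orientation.
- read_contact_force(): force on the tool from outside, world axes, zero at the start.
- read_moment(): the same for the moment, N m.
- read_grip_width(): finger opening in mm.
- read_gripper_force(): force on a finger pad.
Only numpy, scipy, OpenCV 4.12 (cv2) and the standard library are available. Lean on these libraries where they do the work, as an engineer would, in place of code of your own. Each camera call takes 0.05 s, during which the arm holds its last target. There are 200 camera calls.

## Working session

There is one attempt and no reset: what is moved stays moved. The work goes in short steps, each a Python script; the robot and the scene stay as the last script left them, time stands still between calls to the robot, and variables do not carry over. Pictures are saved under pics/ and viewed, at most 10 in all, crops included, and the job is handed in when it is done.

```bash
mkdir -p pics
python3 - <<'E'
from workcell import *
import cv2,numpy as np,pickle
d={}
for n in ("side","top"):
    c=capture(n); d[n]=c; cv2.imwrite(f"pics/{n}0.png",cv2.cvtColor(c["frame"],cv2.COLOR_RGB2BGR))
    print(n,c["intrinsics"].round(1).tolist(),c["world_from_camera"].round(3).tolist())
pickle.dump(d,open("c0.pkl","wb"))
print(read_ee_rot(),read_time())
E
```

```text
side [[454.6, 0.0, 278.0], [0.0, 454.6, 212.2], [0.0, 0.0, 1.0]] [[0.717, -0.341, 0.608, -322.871], [-0.697, -0.364, 0.618, -823.247], [0.011, -0.867, -0.498, 765.074], [0.0, 0.0, 0.0, 1.0]]
top [[532.0, 0.0, 277.1], [0.0, 532.0, 197.9], [0.0, 0.0, 1.0]] [[-0.005, -0.992, 0.129, 307.918], [-1.0, 0.004, -0.008, -6.739], [0.008, -0.129, -0.992, 1543.088], [0.0, 0.0, 0.0, 1.0]]
[-6.29877012e-01 -3.07759675e+00  2.45922256e-03] 0.1
```

View pics/side0.png

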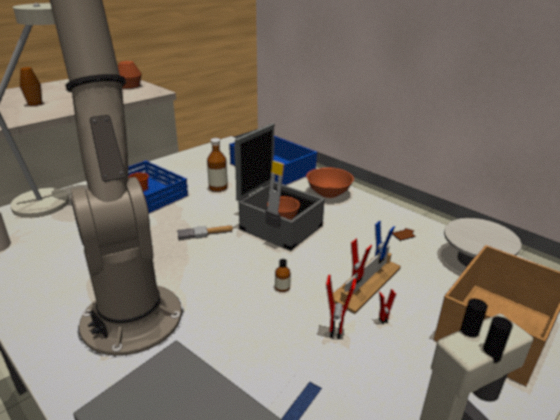

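View pics/top0.png

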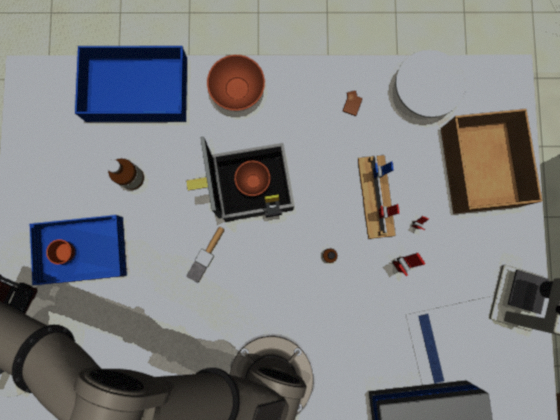

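The side view shows the open case around (280,210) with the hasp upright and its yellow end at (277,168). The rack is at (370,280) with red at the near end and blue at (382,240). The two off-rack red clamps, large (338,305) and small (386,305), are decoys. The top view agrees: case (252,182), rack (378,197), rack red (388,212), dropper (330,256), big bottle (125,173).

```bash
cat > h.py <<'E'
import cv2,numpy as np,pickle
def cloud(c):
    z=c["z_map"].astype(float);K=c["intrinsics"];T=c["world_from_camera"]
    v,u=np.indices(z.shape)
    P=np.stack([(u-K[0,2])/K[0,0]*z,(v-K[1,2])/K[1,1]*z,z],-1)@T[:3,:3].T+T[:3,3]
    P[z<=0]=np.nan
    return P
def hsv(c): return cv2.cvtColor(c["frame"],cv2.COLOR_RGB2HSV)
def box(P,r): return np.all([(P[...,i]>r[2*i])&(P[...,i]<r[2*i+1]) for i in range(3)],0)
def ray(c,uv,zh):
    K=c["intrinsics"];T=c["world_from_camera"]
    d=T[:3,:3]@np.linalg.solve(K,[uv[0],uv[1],1.]);return T[:3,3]+d*(zh-T[2,3])/d[2]
E
python3 - <<'E'
from h import *
d=pickle.load(open("c0.pkl","rb"));np.set_printoptions(precision=1,suppress=True)
for n,c in d.items():
    P=cloud(c);H=hsv(c);h,s,v=[H[...,i] for i in range(3)]
    print(n)
    def rep(k,m):
        Q=P[m]
        if len(Q)<4: print(k,len(Q));return
        r=cv2.minAreaRect(Q[:,:2].astype(np.float32))
        print(k,len(Q),"med",np.median(Q,0),"min",np.percentile(Q,2,0),"max",np.percentile(Q,98,0),"rect",np.array(r[0]),np.array(r[1]),round(r[2],1))
    if n=="top":
        for uv in [(252,182),(378,197),(388,212)]: print(uv,P[uv[1],uv[0]])
    rackbox=box(P,[350,750,-420,-200,5,200])
    rep("wood",box(P,[350,750,-420,-200,5,25])&(h>8)&(h<25)&(s>80))
    rep("plate",box(P,[350,750,-420,-200,55,76])&(s<70))
    red=((h<6)|(h>174))&(s>140)
    for a,b in((20,60),(60,90),(90,130),(130,170)):
        rep(f"red{a}",box(P,[350,750,-420,-200,a,b])&red)
    rep("blue",box(P,[350,750,-420,-200,70,200])&(h>100)&(h<130)&(s>120))
    cb=[450,800,-100,250]
    rep("rim",box(P,cb+[88,106])&(s<60))
    rep("lid",box(P,cb+[130,400])&(s<70))
    rep("yellow",box(P,cb+[120,330])&(h>18)&(h<35)&(s>140))
    rep("dropper",box(P,[300,600,-250,-50,20,120])&(s>50))
E
```

```text
side
wood 1038 med [ 489.7 -330.5   14.1] min [ 395.3 -356.9    8. ] max [ 624.3 -283.1   18.1] rect [ 510.9 -310.8] [241.8  80. ] 5.6
plate 213 med [ 512.2 -310.9   67.1] min [ 404.1 -417.2   55.4] max [ 744.3 -295.    75.1] rect [ 575.3 -356. ] [125.6 349.5] 89.8
red20 36 med [ 436.1 -416.    45.9] min [ 415.5 -419.7   20.3] max [ 463.2 -316.5   58. ] rect [ 440.6 -369. ] [109.8  23.2] 73.1
red60 95 med [ 450.3 -325.1   74.8] min [ 410.1 -419.4   61.2] max [ 470.6 -306.5   89.1] rect [ 442.8 -363.5] [128.   29.3] 71.9
red90 95 med [ 454.6 -306.6  110.6] min [ 444.  -332.4   91.7] max [ 464.6 -299.7  128.6] rect [ 454.6 -316.1] [25.  32.9] 8.8
red130 79 med [ 454.5 -300.4  145.3] min [ 443.6 -339.   130.4] max [ 466.3 -294.8  159.3] rect [ 455.8 -316.7] [23.7 44.7] 3.1
blue 159 med [ 568.9 -296.4  119.4] min [ 559.2 -327.3   73. ] max [ 580.2 -284.9  156.8] rect [ 571. -306.] [27.  43.9] 10.0
rim 804 med [539.7  37.5  97.8] min [450.7 -62.2  88.5] max [643.4 152.5 105.1] rect [540.6  47.8] [200.8 209.9] 8.5
lid 1228 med [488.7 135.9 217.5] min [452.1 -22.8 133.2] max [614.  158.4 30
[... 1088 characters left out ...]
 [ 445.2 -335.8  131.1] max [ 469.1 -291.9  157.9] rect [ 456.9 -313.9] [22.5 43.7] 4.8
blue 125 med [ 571.5 -314.3  124.7] min [ 559.3 -324.2   73. ] max [ 583.5 -280.9  159.7] rect [ 571.5 -302.4] [24.6 44.7] 3.3
rim 818 med [569.3  46.9  98.2] min [452.5 -60.   88.7] max [646.8 152.  105.1] rect [540.4  45.5] [196.8 200. ] 9.5
lid 658 med [516.7 141.4 286.8] min [453.8 -20.8 134.7] max [615.8 164.  302.9] rect [498.9 102.4] [246.  118.3] 50.8
yellow 99 med [477.1  -2.8 251.8] min [471.  -20.1 229.7] max [537.3 177.9 282.8] rect [493.   85.1] [205.8  76.5] 64.2
dropper 138 med [ 338.2 -161.7   59.7] min [ 321.7 -182.2   36. ] max [ 357.6 -147.3   91.8] rect [ 339.7 -164.9] [36.2 36. ] 89.4
```

Run:
```python
from h import *
d=pickle.load(open("c0.pkl","rb"));np.set_printoptions(precision=1,suppress=True)
def fit(Q,a):   # robust line a=fn(other) ; returns slope deg, value
    o=1-a;k=np.ones(len(Q),bool)
    for _ in range(6):
        p=np.polyfit(Q[k,o],Q[k,a],1);r=Q[:,a]-np.polyval(p,Q[:,o]);k=abs(r)<max(3,1.5*np.median(abs(r)))
    return p,k.sum(),np.degrees(np.arctan(p[0]))
for n,c in d.items():
    P=cloud(c);H=hsv(c);h,s,v=[H[...,i] for i in range(3)];print(n)
    R=box(P,[400,800,-120,250,92,108])&(s<60);Q=P[R]
    # outer rim edges by binning extremes
    for nm,a,sg,rg in(("-y",1,-1,(470,620)),("+x",0,1,(-40,130)),("-x",0,-1,(40,130))):
        o=1-a;pts=[]
        for b in np.arange(rg[0],rg[1],10):
            B=Q[(Q[:,o]>=b)&(Q[:,o]<b+10)]
            if len(B):pts.append(B[np.argmax(sg*B[:,a])][:2])
        pts=np.array(pts)
        if len(pts)>4:
            p,k,g=fit(pts,a);print("rim",nm,p,k,len(pts),g)
    if n=="side":
        W=P[box(P,[400,700,-120,0,15,85])];p,k,g=fit(W[(W[:,0]>470)&(W[:,0]<620)],1);print("-y wall",p,k,g)
        W=P[box(P,[420,500,-60,150,15,85])];p,k,g=fit(W,0);print("-x wall",p,k,g)
    Y=box(P,[440,500,-50,40,200,290])&(h>18)&(h<35)&(s>140);print("yellow",Y.sum(),P[Y].mean(0),P[Y].min(0),P[Y].max(0))
    S=box(P,[430,520,-60,60,125,290])&(P[...,1]<60);Q=P[S];
    for z in range(130,280,20):
        B=Q[(Q[:,2]>=z)&(Q[:,2]<z+20)]
        if len(B):print(" hasp z",z,len(B),B.mean(0),B.min(0)[:2],B.max(0)[:2])
    L=P[box(P,[440,660,110,230,120,310])]
    for z in range(120,310,30):
        B=L[(L[:,2]>=z)&(L[:,2]<z+30)]
        if len(B):print(" lid z",z,len(B),np.median(B,0),np.percentile(B,3,0)[:2],np.percentile(B,97,0)[:2])
    D=box(P,[350,520,-480,-345,15,250]);print("decoys",P[D].min(0),P[D].max(0))
    A=box(P,[400,750,300,520,15,250]);print("bottle",np.percentile(P[A],5,0),np.percentile(P[A],95,0))
```

```text
side
rim -y [   0.2 -143.4] 15 15 9.20042698671019
rim +x [ -0.2 644.6] 11 17 -9.037032464528084
rim -x [ -0.2 462.1] 9 9 -9.884162756894694
-y wall [   0.2 -142.8] 540 9.305739809937247
-x wall [ -0.2 463.9] 819 -9.19804363611447
yellow 119 [474.5  -6.2 248.4] [468.5 -23.5 230.6] [483.   13.3 265.1]
 hasp z 130 71 [456.7  -9.5 140.3] [452.  -26.4] [466.8   9. ]
 hasp z 150 71 [460.   -9.2 159.6] [454.3 -26.1] [466.5   8.5]
 hasp z 170 67 [463.4  -7.1 178.7] [453.5 -25.1] [471.4   9.5]
 hasp z 190 51 [467.5  -7.9 200.2] [460.8 -24.9] [474.2  11. ]
 hasp z 210 50 [470.4  -7.3 220.3] [463.3 -24.1] [478.3  12. ]
 hasp z 230 75 [473.5  -6.4 239.9] [468.5 -23.6] [483.   12.5]
 hasp z 250 60 [475.8  -6.  257.8] [469.4 -23.5] [483.7  13.3]
 lid z 120 295 [515.7 141.3 135.1] [442.  130.2] [600.2 157.1]
 lid z 150 325 [514.3 141.1 164.9] [441.6 129.7] [603.3 156.5]
 lid z 180 341 [520.  141.4 195.1] [442.2 129.7] [611.4 157.9]
 lid z 210 354 [516.9 139.6 224.9] [442.1 129.3] [613.4 156.6]
 lid z 240 374 [519.1 139.7 255.1] [442.6 128.1] [612.7 156.2]
 lid z 270 390 [518.1 139.8 285.7] [442.6 
[... 667 characters left out ...]
  -8.6 221. ] [466.1 -22.9] [474.6   9.9]
 hasp z 230 33 [473.6  -4.  239.6] [468.7 -22.7] [477.1  11.9]
 hasp z 250 50 [478.7  -5.  259.2] [473.6 -20. ] [485.2  11.7]
 lid z 120 53 [511.4 139.6 134.1] [442.3 130.9] [598.6 153.8]
 lid z 150 47 [521.  140.3 165.8] [443. 130.] [604.8 154.2]
 lid z 180 53 [516.8 139.2 195.2] [442.6 129.8] [602.9 153.2]
 lid z 210 92 [513.8 148.8 233.5] [443.1 129.3] [606.6 198.5]
 lid z 240 245 [515.7 172.1 244. ] [450.5 129.8] [587.2 202.1]
 lid z 270 310 [530.8 143.8 296.2] [445. 129.] [613.6 161.4]
 lid z 300 115 [525.1 145.5 301.6] [447.7 130.9] [610.  160.9]
decoys [ 398.1 -437.    15.1] [ 517.1 -345.3   95. ]
bottle [436.6 330.1  22.4] [744.  501.  187.1]
```

```bash
cat >> h.py <<'E'
from scipy.spatial.transform import Rotation as Rn
C=np.array([547.2,47.4]);YAW=.1632
def down(yaw):
    y=np.array([-np.sin(yaw),np.cos(yaw),0]);z=np.array([0,0,-1.]);return Rn.from_matrix(np.c_[np.cross(y,z),y,z]).as_rotvec()
def W(x,y,z): 
    c,s=np.cos(YAW),np.sin(YAW);return [C[0]+c*x-s*y,C[1]+s*x+c*y,z]
def lidp(th,gap,r=175,x=42):
    k=10+13.5*np.sin(th)+gap
    return W(x,100-r*np.cos(th)+k*np.sin(th),100+r*np.sin(th)+k*np.cos(th))
def haspp(th,gap,r=130):
    k=3+10*np.sin(th)+gap
    return W(-100+r*np.cos(th)-k*np.sin(th),-40,114+r*np.sin(th)+k*np.cos(th))
E
python3 - <<'E'
from h import *
from workcell import *
np.set_printoptions(precision=2,suppress=True)
command_gripper(0,20)
D=down(YAW)
p=read_tcp_pos();movel([p[0],p[1],380],rate=300)
movep(W(-50,-40,390),D);print(read_q(),read_time())
movel(W(-50,-40,235),rate=250)
f0=read_contact_force()
movel(W(-95,-40,235),rate=120);print("hasp",read_contact_force()-f0,read_time())
movel(W(-80,-40,240),rate=200)
movel(W(-50,-40,390),rate=300)
c=capture("top");P=cloud(c);H=hsv(c)
movep(lidp(1.62,20)[:2]+[390],D)
movel(lidp(1.62,20),rate=250)
f0=read_contact_force()
for th in np.arange(1.55,.1,-.18):
    movel(lidp(th,-3),rate=150);print(round(th,2),read_contact_force()-f0,np.subtract(read_tcp_pos(),lidp(th,-3)))
q=lidp(0.,0);q[2]=95
print(movel(q,rate=60,contact_N=20),read_tcp_pos(),read_contact_force()-f0)
pause(.2)
q=list(read_tcp_pos());q[2]=330;movel(q,rate=300)
print(read_time())
c=capture("side");cv2.imwrite("pics/s1.png",cv2.cvtColor(c["frame"],cv2.COLOR_RGB2BGR))
E
```

```text
[-0.7   0.05  0.61  1.75 -0.03  1.35  1.66] 4.4833
hasp [ 1.34 -0.15  1.21] 5.775
1.55 [-0.79  0.52 -1.21] [ 0.86 -0.38  1.56]
1.37 [-0.4   0.26 -1.26] [0.08 0.33 0.17]
1.19 [ 0.12  0.6  -0.7 ] [-0.04  0.3  -0.02]
1.01 [ 0.47 -0.04 -1.02] [-0.06  0.43 -0.  ]
0.83 [-0.24  0.09 -1.  ] [-0.08  0.52  0.08]
0.65 [-0.34  0.7  -0.63] [-0.03  0.54  0.2 ]
0.47 [-0.25  0.32 -0.37] [-0.08  0.28  0.1 ]
0.29 [ 0.42 -0.01 -0.79] [-0.11  0.27  0.18]
0.11 [-0.3  -0.88 -0.7 ] [0.01 0.25 0.34]
True [602.05 -18.71 110.84] [-3.49  0.76 10.28]
13.0333
```

View pics/s1.png

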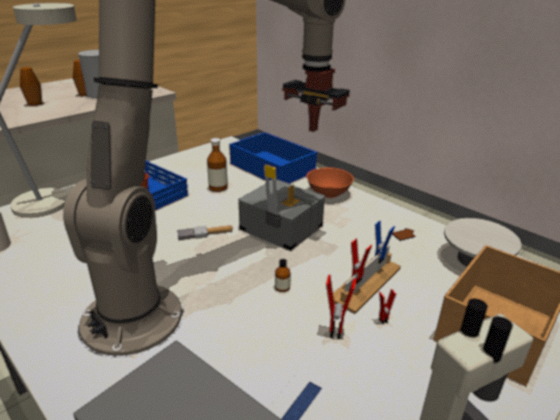

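The lid is shut, with the staple upright at (291,193), and the hasp is standing at (270,175), leaning back. Next I swing the hasp over.

Run:
```python
from h import *
from workcell import *
np.set_printoptions(precision=1,suppress=True)
D=down(YAW)
p=haspp(1.75,25);movel(W(42,-40,330),rate=300);movel(p[:2]+[330],rate=300);movel(p,rate=250)
f0=read_contact_force()
for th in np.arange(1.6,.1,-.2):
    movel(haspp(th,-3),rate=150);print(round(th,2),read_contact_force()-f0)
q=haspp(0.,0);q[2]=100
print(movel(q,rate=60,contact_N=18),read_tcp_pos(),read_contact_force()-f0)
pause(.2)
q=list(read_tcp_pos());q[2]=300;movel(q,rate=300)
c=capture("side");P=cloud(c);h=hsv(c)
Y=box(P,[480,640,-80,80,95,290])&(h[...,0]>18)&(h[...,0]<35)&(h[...,1]>140);print("yellow",Y.sum(),np.percentile(P[Y],[3,50,97],axis=0),read_time())
# go above red clamp, look
A=np.array([456,-315.]);ry=np.radians(5.8)
movep([A[0],A[1],300],down(ry));command_gripper(88)
print(read_time(),read_q())
c=capture("wrist");pickle.dump(c,open("w.pkl","wb"));cv2.imwrite("pics/w.png",cv2.cvtColor(c["frame"],cv2.COLOR_RGB2BGR))
P=cloud(c);h=hsv(c);R=((h[...,0]<6)|(h[...,0]>174))&(h[...,1]>140)&box(P,[400,500,-360,-270,60,170])
for a,b in((70,100),(100,130),(130,165)):
    Q=P[R&(P[...,2]>a)&(P[...,2]<b)]
    if len(Q)>10:r=cv2.minAreaRect(Q[:,:2].astype(np.float32));print(a,len(Q),Q.min(0),Q.max(0),r)
L=P[(h[...,1]<70)&box(P,[400,630,-345,-275,62,76])]
if len(L)>10:p=np.polyfit(L[:,0],L[:,1],1);print("plate",len(L),np.degrees(np.arctan(p[0])),np.polyval(p,456))
```

```text
1.6 [-1.3 -1.  -0.9]
1.4 [ 0.5 -0.7 -1.2]
1.2 [-0.9 -0.6 -1.6]
1.0 [-0.4 -0.8 -1.7]
0.8 [ 0.4 -0.2 -1.1]
0.6 [-0.3 -1.  -0.8]
0.4 [-0.3 -0.1 -0.2]
0.2 [-0.2 -0.8 -1.9]
True [582.6  12.6 117. ] [-5.2 -0.3 15.8]
yellow 95 [[535.6  -3.5 112.8]
 [579.    6.7 117.8]
 [603.1  27.7 155.4]] 19.0083
21.7083 [-0.2  0.3  0.8  1.8 -0.2  1.2  2.4]
70 51 [ 442.6 -324.9   73.8] [ 467.4 -307.    99.8] ((454.8356018066406, -315.254638671875), (23.67793083190918, 16.74833106994629), 6.673835277557373)
100 67 [ 442.4 -325.5  100.4] [ 467.6 -301.   129.7] ((455.0943298339844, -313.1316833496094), (23.841293334960938, 22.663408279418945), 6.308011054992676)
130 207 [ 441.3 -339.   130.5] [ 470.7 -292.   159.2] ((456.13287353515625, -315.52081298828125), (25.088722229003906, 44.86386489868164), 6.854433536529541)
plate 390 5.869574714431463 -314.9882553607929
```

View pics/w.png

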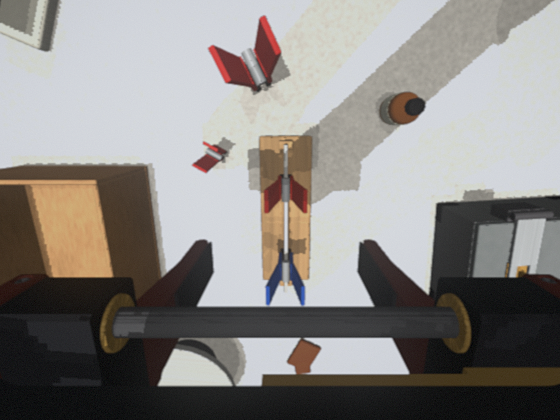

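The wrist view shows the red clamp at (286,195) on the plate, blue at (285,285), and the decoys clear of the descent. The hasp lies flat, its top at z≈117 mm. I grasp the red clamp.

Run:
```python
from h import *
from workcell import *
np.set_printoptions(precision=1,suppress=True)
A=np.array([455.6,-315.2]);ry=np.radians(6)
movep([A[0],A[1],290],down(ry))
movel([A[0],A[1],118],rate=200)
command_gripper(24,40);print(read_grip_width(),read_gripper_force(),read_contact_force())
movel([A[0],A[1],300],rate=150);print(read_grip_width(),read_gripper_force(),read_time())
movep(W(-10,-40,300),down(YAW));print(read_time(),read_tcp_pos())
c=capture("side");pickle.dump(c,open("s2.pkl","wb"));cv2.imwrite("pics/s2.png",cv2.resize(cv2.cvtColor(c["frame"][60:260,180:420],cv2.COLOR_RGB2BGR),None,fx=3,fy=3))
P=cloud(c);h=hsv(c);X=P-np.array(W(0,0,0));cc,s=np.cos(YAW),np.sin(YAW)
L=np.stack([cc*X[...,0]+s*X[...,1],-s*X[...,0]+cc*X[...,1],X[...,2]],-1)
S=box(L,[-60,15,-60,-20,128,175]);print("staple",S.sum(),np.percentile(L[S],[3,50,97],axis=0))
R=((h[...,0]<6)|(h[...,0]>174))&(h[...,1]>140)&box(L,[-60,60,-100,40,180,350]);print("clamp",R.sum(),np.percentile(L[R],[2,50,98],axis=0))
Q=L[R]
for z in range(200,320,15):
    B=Q[(Q[:,2]>=z)&(Q[:,2]<z+15)]
    if len(B):print(z,len(B),B.min(0),B.max(0))
Y=box(L,[20,60,-60,-20,95,140])&(h[...,0]>18)&(h[...,0]<35)&(h[...,1]>140);print("hasp end",np.median(L[Y],0))
```

```text
24.511970586239983 11.952109783887863 [-0.8  0.3 -0.2]
24.359501298441813 11.955416947603226 25.4583
26.7167 [543.7   4.5 300.1]
staple 76 [[-23.2 -43.8 130.9]
 [-12.3 -41.2 149.1]
 [  4.  -36.5 166.2]]
clamp 341 [[-24.7 -64.4 241.7]
 [-15.  -50.7 300.9]
 [  2.  -27.4 342.6]]
230 18 [-20.3 -58.7 235.1] [  2.6 -26.9 244.9]
245 43 [-21.2 -60.8 245.7] [  4.2 -29.6 259.9]
260 35 [-25.  -56.2 260.1] [  1.9 -31.9 274.8]
275 43 [-24.9 -56.1 275.3] [ -0.1 -33.2 289.8]
290 44 [-25.4 -60.8 290.2] [  0.5 -26.5 305. ]
305 56 [-25.2 -64.4 305.4] [  2.8 -26.8 319.9]
hasp end [ 35.9 -42.2 116.9]
```

View pics/s2.png

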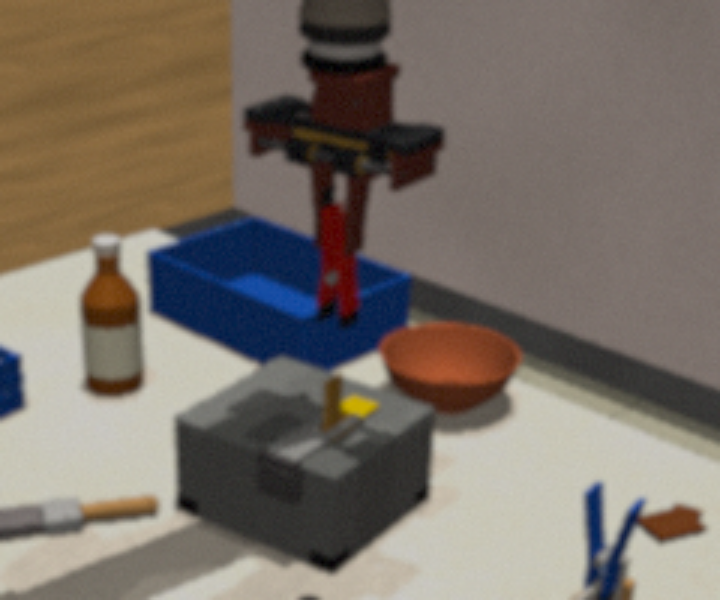

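The red clamp is held upright above the staple with its jaws open at (335,315) in the crop. The staple is at (333,400), and the hasp is flat with its yellow end at (358,405). I lower and release it.

Run:
```python
from h import *
from workcell import *
np.set_printoptions(precision=1,suppress=True)
movel(W(-10.5,-40.3,240),rate=150)
print(read_tcp_pos(),W(-10.5,-40.3,240))
print(movel(W(-10.5,-40.3,199),rate=60,contact_N=12),read_tcp_pos(),read_contact_force())
command_gripper(55);command_gripper(86);pause(.2)
p=list(read_tcp_pos());p[2]=340;movel(p,rate=200);pause(.3)
print(read_time())
c=capture("side");cv2.imwrite("pics/s3.png",cv2.resize(cv2.cvtColor(c["frame"][60:260,180:420],cv2.COLOR_RGB2BGR),None,fx=3,fy=3))
P=cloud(c);h=hsv(c);X=P-np.array(W(0,0,0));cc,s=np.cos(YAW),np.sin(YAW)
L=np.stack([cc*X[...,0]+s*X[...,1],-s*X[...,0]+cc*X[...,1],X[...,2]],-1)
R=((h[...,0]<6)|(h[...,0]>174))&(h[...,1]>140)&box(L,[-60,60,-100,40,118,280]);Q=L[R]
for z in range(120,260,20):
    B=Q[(Q[:,2]>=z)&(Q[:,2]<z+20)]
    if len(B):print(z,len(B),B.min(0),B.max(0))
```

```text
[543.7   5.1 240.5] [np.float64(543.3873231471401), np.float64(5.929486436557539), 240]
False [543.6   5.8 199.2] [ 0.4  1.4 -1.1]
30.8417
120 3 [-19.7 -50.  137.4] [ -8.  -47.9 139.2]
140 24 [-19.8 -53.2 140.6] [  0.5 -31.7 159.3]
160 30 [-23.1 -52.8 160.1] [  5.1 -31.3 179.8]
180 56 [-23.4 -57.1 180.2] [  4.9 -26.1 199.7]
200 49 [-23.8 -60.  200. ] [  2.9 -21.6 219.4]
220 44 [-20.8 -64.8 220.1] [  4.1 -19.1 237.7]
240 1 [-20.9 -64.9 240.1] [-20.9 -64.9 240.1]
```

View pics/s3.png

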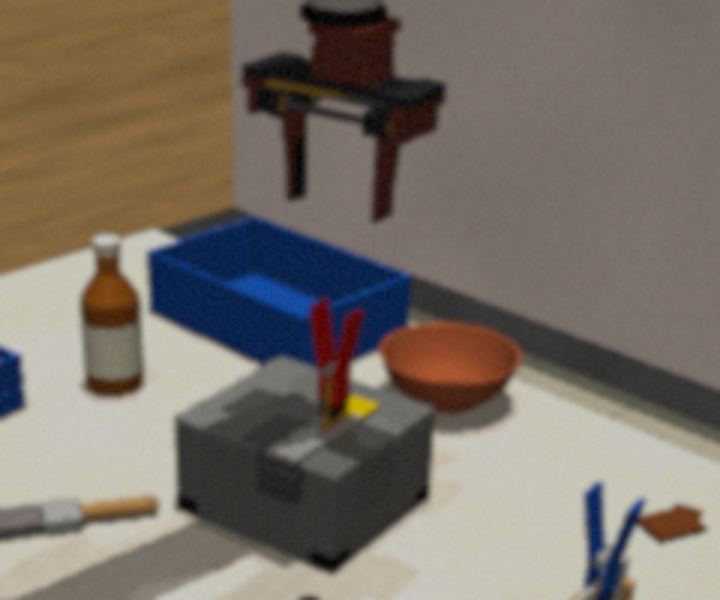

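The red clamp stands upright on the staple at (333,370) with its jaw tips at z≈127 mm. The hasp is flat, the gripper is clear, and blue is still on the rack.

```bash
python3 -c "
from workcell import *
print(sign_off())"
```

```text
the job is handed in; nothing more can be done
None
```

I shut the lid, swung the hasp flat over the staple, clipped the red clamp upright and centred on it, and handed the job in at about 31 s; no pass or fail verdict came back.

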